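# Back off the lamp's lens ring by counting turns

## Robot

A 6-joint arm with a two-finger parallel gripper is mounted at the origin on a cart in front of the work surface, level with it; the furniture and walls round the work are solid. World frame = base frame: x ahead of the robot, y to its left, z up, the work surface at z = 0. Lengths are in m, angles in rad, forces in N, time in s.
With the tool pointing down it reaches from about 0.35 to 0.775 m from the base axis. Payload 5.5 kg.
Tool frame: the origin (TCP) lies between the finger pads; the fingertips stand env.nose_length ahead of it and the grasp point (between the pads) lies 8 mm behind it (env.nose_length is the distance from the TCP to the fingertips, in m); z points along the fingers, y is the direction in which the jaws open and shut (so a half turn about z gives the same grasp; the last joint's range is limited). The gripper opens to 85 mm and grips with 20 to 120 N. Pads are 22 mm wide; open, the fingers measure 114 mm over their backs; the gripper's body (76 mm by 85 mm) begins 54 mm behind the grasp point. The pads swing forward as they close: fully open they stand 13 mm farther back than shut.
Start: joints at [0.987, 0.313, 0.046, 1.304, 0, 1.431], TCP at [0.247, 0.519, 0.218] pointing down, gripper open.
Joint ranges: [-2.76, 2.76], [-0.86, 1.69], [-1.03, 1.26], [-2.2, 2.34], [-1.47, 1.5], [-3.14, 3.14]. Speed limits (rad/s): [2.57, 2.57, 3.14, 3.14, 3.14, 3.14].

## Interface

Orientations are given as a unit quaternion [w, x, y, z].
In Python, from workcell import env gives the robot as it stands. The module is installed in compiled form; this text tells all that it offers.
- The arm moves only by the shell command python3 -m creep 'ROWS' [FORCE]. ROWS is a JSON object of lists of equal length, an entry for each row: "hand": the finger opening in mm, from 0 to 85.4; "delta_pos": the shift along the tool's x, y, z scaled (see below), a list of three; "turn": the turn about the tool's z scaled (see below). In form: {"hand": [hand, ...], "delta_pos": [[dx, dy, dz], ...], "turn": [turn, ...]}. A call has exactly 5 rows; each row shifts and turns the commanded pose from where the row before left it, along the tool's axes as they then stand; what a row does not reach is not made up. The controller multiplies each number of a shift by 0.8 m and each number of a turn by 5 degrees. A row lasts 1/12 s, in which the tool goes at most 41.7 mm and 7.16 degrees, less where a joint would pass 70% of its speed; a pose out of reach is approached as far as the arm can. A call with a number of a shift or a turn outside -1 to 1 is refused whole. A call with a gripper value outside its range is refused whole. The fingers move at their own pace and stop on an object; FORCE is the grip in N (left out, the last holds). Time passes only in rows, so rows that do not move let the fingers close, or fill a call up. It gives the time, the measured TCP pose, the force and the opening at its end, in the units of the state.
- env.get_state(): the state, without advancing time (a new reading comes with each control period).
- env.read_camera(name): name is "side" or "top" or "wrist"; returns a dict with "pixels" (400x640x3 uint8, red, green, blue), "depth" (400x640 float32, m along the optical axis (not along the pixel's ray), 0 where there is no reading), "fx", "fy", "cx", "cy" (pixels), "D" ([k1, k2, p1, p2, k3] as OpenCV has them; the pictures are not rectified), "origin" and "orientation" of the camera in the world. Camera axes: x right, y down, z forward; pixel columns grow to the right and rows downward; lengths in m; the calibration is good to about 2 mm. A picture is of the moment at which its call begins.
- env.hand_in(): hands the job in, once; it reports no verdict.
Trained networks look in the newest picture that a camera, given by its name, has taken for a name from the list of things; names that differ only in an ending like _2 or _b are one class to them, and where a whole thing is asked for, a point or a joint stands for the part that bears it (a point fixed in the world has none). Each returns a list of dicts, best first, with "score" (0 to 1); they miss things now and then, are a little off and sometimes report something else, mostly with a low value. They report only what shows in the picture. A call takes as long as a camera call.
- env.find_in(camera, target): "location" ([row, column] in pixels, amid what is visible of it).
- env.pinpoint(camera, target): "location" ([row, column] in pixels: a listed point, or the origin of a listed thing).
The state is a dict: "clock": time; "joint_pos": joint angles; "qvel": joint speeds; "tau": joint torques, N m; "tcp_pos": TCP position; "orientation": TCP orientation; "wrist_force": force on the tool from outside, world axes, zero at the start; "ft_torque": the same for the moment, N m; "finger_gap": finger opening in m.
Only numpy, scipy, OpenCV 4.12 (cv2) and the standard library are available. Lean on these libraries where they do the work, as an engineer would, in place of code of your own. Each camera call takes 0.05 s, during which the arm holds its last target.

## Task

The glass of the round lamp on the bench is to be made loose, but must not come off: with the fingertips against the outside of the knurled steel ring, roll the ring counter-clockwise (seen from above), past the first time its red mark meets the red pointer on the base, and stop where the mark lines up with the pointer for the second time; do not run on past that. Then take the hand clear. Only push the rim: grip and lift nothing, do not touch the glass, and leave the loose things round about where they are.

Things in the scene. Friction and masses are not known exactly. Their poses are not given: they have to be found in the camera images.
- ring_centre (a point): point on the upright axis of the knurled retaining ring, 54 mm above the bench. Ring: dark steel, 108 mm outside over 36 small upright ribs, 76 mm inside, 24 mm high, too wide to grip. Tight, it spans 42 to 66 mm above the bench; it climbs 4 mm with each turn of loosening (50 to 74 mm after two turns)
- lamp: grey lamp bolted to the bench: 136x136x12 mm base plate, round body 94 mm across below the ring. Pointer, bolt heads and brass cable gland all stay below 36 mm, so fingertips 45 to 50 mm up can pass all round the ring. Origin on the ring's axis at bench height; x from pointer to gland, z up. A white work light hangs over the bench behind (beyond x = 0.62, 0.53 m up): keep the wrist low there
- pointer (a point): top of the red pointer, a 14x14x20 mm block that stands on the base plate just outside the ring (60.5 mm from the ring's axis, on the lamp's -x side); this point is 32 mm above the bench
- ring_mark (a point): red mark on the ring: a 13x12 mm stripe on its top face that runs down the outside of the rim; this point is on the top face 50.5 mm from the ring's axis. It goes round with the ring and is in line when it lies in the same direction from the ring's axis as the pointer
- lock_ring (a joint): turn of the ring, rad: 0 fully tight (marks in line), grows counter-clockwise from above (loosening); starts at 0.6 to 2.6, marks meet at 6.28 and again at 12.57, end stop 18.85. Stays where it is left; turns at about 0.06 N m (1 to 2 N at the rim). Shut fingers pressed on the rim with 5 to 10 N and moved along it carry the rim along with little slip
- lens: domed clear glass lens inside the ring, 72 mm across, fixed in the lamp; origin on the ring's axis 49 mm above the bench, at the underside of the glass; not to be touched
- hex_bolt: bystander, loose: hexagon bolt standing on its head, 19x22x42 mm; origin at the centre of its underside
- terminal_block: bystander, loose: stack of grey-ended terminal blocks, 31x48x40 mm; origin at the centre of its underside
- tape_measure: bystander, loose: black tape measure with a yellow disc, 60x84x37 mm; origin at the centre of its underside
- screwdriver_black: bystander, loose: red and black screwdriver lying flat, 24x160x24 mm, long axis along its own y; origin at the centre of its underside
- contactor_0: bystander, loose: black contactor, 50x45x57 mm; origin at the centre of its underside
- tape_blue: bystander, loose: roll of blue tape lying flat, 62x62x19 mm; origin at the centre of its underside

How it is judged:
On the way:
1. the ring's mark has passed the pointer for the first time (value of joint lock_ring between 6.283 and 11.5 rad), for 0.1 s.
At the end, for the whole second after the job is handed in: the ring rests two full turns from tight, its mark in line with the pointer within 0.3 rad (about 17 degrees, 16 mm at the rim), and every loose thing is within 20 mm of where it stood (value of joint lock_ring between 12.266 and 12.866 rad and velocity of joint lock_ring between -0.05 and 0.05 rad/s and distance of each of hex_bolt, terminal_block, tape_measure, screwdriver_black, contactor_0, tape_blue from where it was at the start of the episode below 0.02 m); the robot touches nothing.
It fails at once if the ring was run on more than about a sixth of a turn past the second meeting of the marks (value of joint lock_ring above 13.666 rad).
It fails at once if the glass lens was touched with more than 1 N (contact force between any of the fingers, the arm and lens above 1 N).
It fails at once if a bystander was lifted or pushed 30 mm or more (distance of any of hex_bolt, terminal_block, tape_measure, screwdriver_black, contactor_0, tape_blue from where it was at the start of the episode above 0.03 m).
It also fails if it takes over 72 s, if anything falls off the work surface, if the arm or the gripper's body presses on something with over 40 N, if the wrist force passes 120 N, or if a joint passes its speed limit or range.

## Working session

There is one attempt and no reset: what is moved stays moved. The work goes in short steps, Python scripts to look and compute and a shell command to move; the robot and the scene stay as the last step left them, time stands still between calls to the robot, and variables do not carry over. Pictures are saved under pics/ and viewed, and the job is handed in when it is done.

```bash
mkdir -p pics; cat > h.py <<'E'
import numpy as np, cv2
from scipy.spatial.transform import Rotation as R
from workcell import env
def Rq(q): return R.from_quat([q[1],q[2],q[3],q[0]]).as_matrix()
def save(c,n): cv2.imwrite('pics/'+n,c['pixels'][:,:,::-1])
def ray(c,loc):
    K=np.array([[c['fx'],0,c['cx']],[0,c['fy'],c['cy']],[0,0,1]])
    p=cv2.undistortPoints(np.array([[[loc[1],loc[0]]]],float),K,np.array(c['D'],float))[0,0]
    return np.array(c['origin']),Rq(c['orientation'])@np.array([p[0],p[1],1])
def atz(c,loc,z):
    o,d=ray(c,loc); return o+d*(z-o[2])/d[2]
def atdepth(c,loc):
    r,k=int(round(loc[0])),int(round(loc[1])); o,d=ray(c,loc); return o+d*float(c['depth'][r,k])
E
python3 - <<'E'
from h import *
print(env.nose_length); s=env.get_state(); print(s['clock'],s['tcp_pos'],s['orientation'])
np.set_printoptions(precision=4,suppress=True)
zs=dict(ring_centre=.054,pointer=.032,ring_mark=.067,lens=.049,hex_bolt=0,terminal_block=0,tape_measure=0,screwdriver_black=0,contactor_0=0,tape_blue=0,lamp=0)
for n in ['top','side']:
    c=env.read_camera(n); save(c,n+'0.png'); print(n,c['origin'])
    for t in zs:
        for f in env.pinpoint(n,t)[:2]:
            print(t,round(f['score'],2),np.round(f['location']),atz(c,f['location'],zs[t]))
E
```

```text
0.011
0.0 [0.24660275 0.51884412 0.21740851] [-3.14183971e-04  2.20069365e-01  9.75483802e-01 -8.52778335e-04]
top [0.4409 0.0267 1.1481]
ring_centre 0.83 [221. 349.] [ 0.5371 -0.0664  0.054 ]
ring_centre 0.71 [205. 391.] [ 0.588  -0.1889  0.054 ]
pointer 0.81 [245. 346.] [ 0.468  -0.0589  0.032 ]
pointer 0.65 [164. 423.] [ 0.7183 -0.2901  0.032 ]
ring_mark 0.88 [238. 358.] [ 0.4888 -0.092   0.067 ]
lens 0.8 [225. 347.] [ 0.5276 -0.0614  0.049 ]
lens 0.5 [222. 456.] [ 0.5414 -0.382   0.049 ]
hex_bolt 0.4 [180. 320.] [0.666 0.02  0.   ]
hex_bolt 0.16 [164. 425.] [ 0.7262 -0.3071  0.    ]
terminal_block 0.47 [204. 391.] [ 0.599  -0.1999  0.    ]
tape_measure 0.82 [220. 459.] [ 0.5513 -0.4098  0.    ]
screwdriver_black 0.5 [231. 184.] [0.4986 0.4295 0.    ]
contactor_0 0.75 [190. 189.] [0.6249 0.4224 0.    ]
tape_blue 0.64 [162. 426.] [ 0.734  -0.3104  0.    ]
tape_blue 0.46 [191. 187.] [0.6238 0.4305 0.    ]
lamp 0.96 [223. 352.] [ 0.5369 -0.0801  0.    ]
lamp 0.53 [204. 391.] [ 0.5968 -0.1974  0.    ]
side [ 0.1988 -1.0242  0.5971]
ring_centre 0.74 [222. 308.] [ 0.5356 -0.0563  0.054 ]
pointer 0.68 [234. 285.] [ 0.4693 -0.0601  0.032 ]
pointer 0.59 [221. 338.] [ 0.6303 -0.0412  0.032 ]
ring_mark 0.6 [229. 293.] [ 0.4795 -0.0998  0.067 ]
ring_mark 0.28 [231. 310.] [ 0.5162 -0.1274  0.067 ]
lens 0.68 [232. 305.] [ 0.5142 -0.0948  0.049 ]
hex_bolt 0.43 [218. 337.] [0.6571 0.0327 0.    ]
terminal_block 0.78 [262. 356.] [ 0.609  -0.2016  0.    ]
terminal_block 0.21 [322. 369.] [ 0.5394 -0.4088  0.    ]
tape_measure 0.72 [321. 367.] [ 0.5382 -0.4054  0.    ]
screwdriver_black 0.59 [177. 252.] [0.4959 0.4402 0.    ]
contactor_0 0.69 [176. 288.] [0.6217 0.4034 0.    ]
tape_blue 0.75 [275. 419.] [ 0.7223 -0.3067  0.    ]
tape_blue 0.63 [264. 353.] [ 0.6002 -0.2053  0.    ]
lamp 0.63 [240. 304.] [ 0.523  -0.0549  0.    ]
lamp 0.6 [176. 289.] [0.6246 0.4043 0.    ]
```

View pics/top0.png

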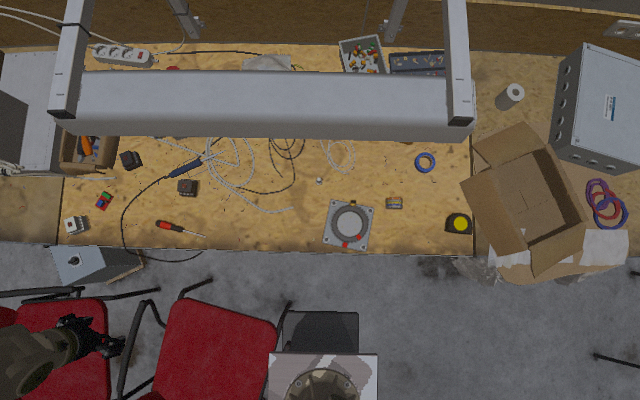

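View pics/side0.png

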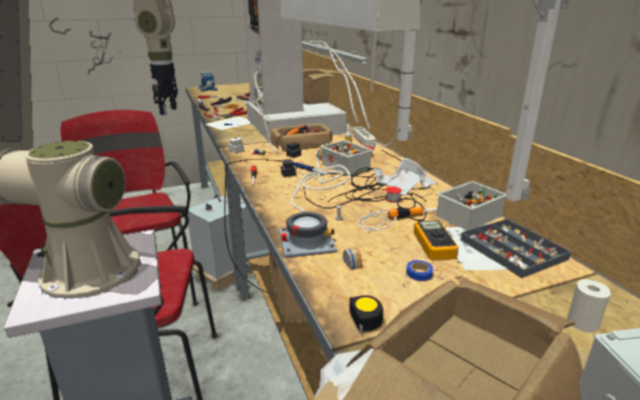

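```bash
python3 - <<'E'
from h import *
c=env.read_camera('top')
p=c['pixels'][185:270,300:420]; cv2.imwrite('pics/top0z.png',cv2.resize(p[:,:,::-1],None,fx=6,fy=6,interpolation=cv2.INTER_CUBIC))
# depth-based heights near the lamp
np.set_printoptions(precision=4,suppress=True)
P=[]
for r in range(190,265):
    for k in range(310,400):
        if c['depth'][r,k]>0: P.append(atdepth(c,(r,k)))
P=np.array(P); m=(P[:,2]>.06)&(P[:,2]<.08)&(abs(P[:,0]-.535)<.08)&(abs(P[:,1]+.065)<.08)
Q=P[m]; print(len(Q),Q.min(0),Q.max(0),Q.mean(0))
(cx,cy),r=cv2.minEnclosingCircle(Q[:,:2].astype(np.float32)); print(cx,cy,r)
m=(abs(P[:,0]-.535)<.08)&(abs(P[:,1]+.065)<.08);print(P[m][:,2].max())
E
```

```text
875 [ 0.4768 -0.1171  0.06  ] [ 0.583  -0.0136  0.0727] [ 0.5288 -0.0656  0.065 ]
0.5292187333106995 -0.0656755194067955 0.053956013172864914
0.07272339439956044
```

View pics/top0z.png

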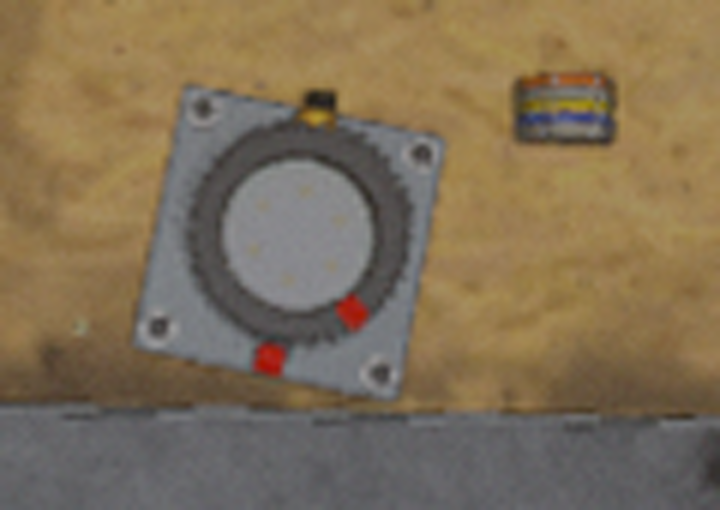

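```bash
python3 - <<'E'
from h import *
np.set_printoptions(precision=4,suppress=True)
c=env.read_camera('top'); im=c['pixels']; hsv=cv2.cvtColor(im,cv2.COLOR_RGB2HSV)
red=((hsv[:,:,0]<8)|(hsv[:,:,0]>172))&(hsv[:,:,1]>140)&(hsv[:,:,2]>80)
red[:190]=0;red[262:]=0;red[:,:310]=0;red[:,400:]=0
n,l,st,ce=cv2.connectedComponentsWithStats(red.astype(np.uint8))
ctr=np.array([.5292,-.0657])
for i in range(1,n):
    loc=ce[i][::-1]
    pts=np.array([atdepth(c,x) for x in np.argwhere(l==i)])
    m=np.median(pts,0); p=atz(c,loc,m[2])[:2]; d=p-ctr
    print(st[i],loc,m,p,np.hypot(*d),np.degrees(np.arctan2(d[1],d[0])))
# depth of things around
s=env.get_state();print(s['clock'],s['joint_pos'],s['wrist_force'])
E
```

```text
[356 234   5   6  21] [236.619  358.0476] [ 0.4916 -0.0909  0.068 ] [ 0.4927 -0.0911] 0.04449052175389277 -145.18150191368122
[342 242   6   6  23] [244.6522 344.5652] [ 0.4691 -0.0556  0.0316] [ 0.4701 -0.0559] 0.05986620162035614 170.5570951831933
1.3 [ 0.9874  0.3132  0.0461  1.3036 -0.      1.4312] [ 0.2342  0.4509 -1.149 ]
```

The top view shows the ring at about (215–240 rows, 335–365 columns). The mark is at row 237, column 358 and the pointer at row 245, column 345, so the joint starts near 0.77 rad. The depth circle fit gives centre (0.529, -0.066) and r = 54.0 mm, as it should. I'll move to the near side with the fingers shut.

```bash
python3 -m creep '{"hand":[0,0,0,0,0],"delta_pos":[[-0.0264,-0.0288,0.0038],[-0.0264,-0.0288,0.0038],[-0.0264,-0.0288,0.0038],[-0.0264,-0.0288,0.0038],[-0.0264,-0.0288,0.0038]],"turn":[0,0,0,0,0]}' 40
python3 -m creep '{"hand":[0,0,0,0,0],"delta_pos":[[-0.0264,-0.0288,0.0038],[-0.0264,-0.0288,0.0038],[-0.0264,-0.0288,0.0038],[-0.0264,-0.0288,0.0038],[-0.0264,-0.0288,0.0038]],"turn":[0,0,0,0,0]}'
python3 -m creep '{"hand":[0,0,0,0,0],"delta_pos":[[-0.0264,-0.0288,0.0038],[-0.0264,-0.0288,0.0038],[-0.0264,-0.0288,0.0038],[-0.0264,-0.0288,0.0038],[-0.0264,-0.0288,0.0038]],"turn":[0,0,0,0,0]}'
python3 -m creep '{"hand":[0,0,0,0,0],"delta_pos":[[-0.0264,-0.0288,0.0038],[-0.0264,-0.0288,0.0038],[-0.0264,-0.0288,0.0038],[-0.0264,-0.0288,0.0038],[-0.0264,-0.0288,0.0038]],"turn":[0,0,0,0,0]}'
```

```text
clock: 1.72
tcp_pos: [0.2929, 0.3687, 0.203]
orientation: [0.0, 0.22, 0.976, 0.0]
wrist_force: [1.3, -0.3, 1.0]
finger_gap: 0.0254
clock: 2.13
tcp_pos: [0.3389, 0.2192, 0.188]
orientation: [0.0, 0.22, 0.976, 0.0]
wrist_force: [-0.3, 1.2, -0.4]
finger_gap: 0.0001
clock: 2.55
tcp_pos: [0.3849, 0.0697, 0.1729]
orientation: [0.0, 0.22, 0.975, 0.0]
wrist_force: [0.1, 0.5, 0.1]
finger_gap: -0.0
clock: 2.97
tcp_pos: [0.4308, -0.0799, 0.1576]
orientation: [0.0, 0.22, 0.975, 0.0]
wrist_force: [0.2, 1.3, 0.2]
finger_gap: -0.0
```

```bash
python3 -m creep '{"hand":[0,0,0,0,0],"delta_pos":[[0,0,0],[0,0,0],[0,0,0],[0,0,0],[0,0,0]],"turn":[1,1,1,1,1]}'
python3 -c "
from workcell import env
s=env.get_state();print(s['joint_pos'])"
python3 -m creep '{"hand":[0,0,0,0,0],"delta_pos":[[0,0,0],[0,0,0],[0,0,0],[0,0,0],[0,0,0]],"turn":[1,1,1,1,1]}'
python3 -m creep '{"hand":[0,0,0,0,0],"delta_pos":[[0,0,0],[0,0,0],[0,0,0],[0,0,0],[0,0,0]],"turn":[1,1,1,1,1]}'
python3 -m creep '{"hand":[0,0,0,0,0],"delta_pos":[[0,0,0],[0,0,0],[0,0,0],[0,0,0],[0,0,0]],"turn":[1,1,1,1,1]}'
python3 -m creep '{"hand":[0,0,0,0,0],"delta_pos":[[0,0,0],[0,0,0],[0,0,0],[0,0,0],[0,0,0]],"turn":[1,1,1,1,1]}'
python3 - <<'E'
from h import *
np.set_printoptions(precision=4,suppress=True)
s=env.get_state();print(s['clock'],s['joint_pos'],s['tcp_pos'],s['orientation'],s['wrist_force'])
c=env.read_camera('wrist');save(c,'w1.png');print(c['origin'],c['orientation'])
c=env.read_camera('side');save(c,'s1.png')
p=c['pixels'][120:300,210:400]; cv2.imwrite('pics/s1z.png',cv2.resize(p[:,:,::-1],None,fx=4,fy=3,interpolation=cv2.INTER_CUBIC))
E
```

```text
clock: 3.38
tcp_pos: [0.4305, -0.0784, 0.1575]
orientation: [0.0, 0.428, 0.904, 0.0]
wrist_force: [0.2, 0.4, 1.0]
finger_gap: 0.0002
[-3.64064930e-01  7.91095046e-02 -3.98514066e-01  1.09309094e+00
  1.16556099e-04  5.20907243e-01]
clock: 3.8
tcp_pos: [0.4306, -0.0782, 0.1576]
orientation: [0.0, 0.613, 0.79, 0.0]
wrist_force: [0.1, -0.6, -0.8]
finger_gap: 0.0002
clock: 4.22
tcp_pos: [0.4306, -0.0782, 0.1576]
orientation: [0.0, 0.77, 0.638, 0.0]
wrist_force: [1.3, 0.2, 0.3]
finger_gap: 0.0001
clock: 4.63
tcp_pos: [0.4306, -0.0782, 0.1576]
orientation: [0.0, 0.89, 0.456, 0.0]
wrist_force: [0.2, 0.7, -0.4]
finger_gap: 0.0
clock: 5.05
tcp_pos: [0.4306, -0.0782, 0.1576]
orientation: [0.0, 0.967, 0.253, 0.0]
wrist_force: [0.3, 0.4, -0.5]
finger_gap: 0.0
5.05 [-0.3636  0.0789 -0.3985  1.0931  0.0001  2.2662] [ 0.4306 -0.0782  0.1576] [0.     0.9674 0.2531 0.0001] [ 0.2763  0.4483 -0.4762]
[ 0.4944 -0.0441  0.3137] [ 0.1257  0.8538 -0.4999 -0.0728]
```

View pics/w1.png

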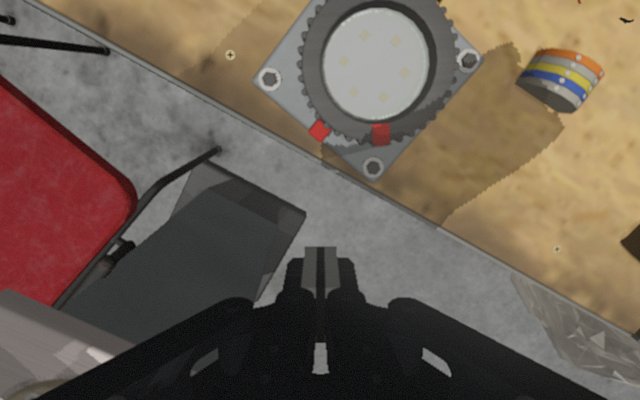

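View pics/s1z.png

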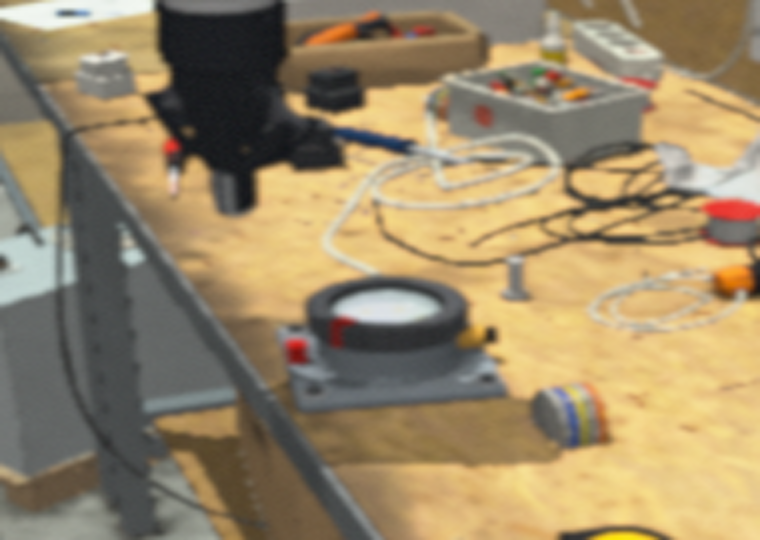

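```bash
python3 -m creep '{"hand":[0,0,0,0,0],"delta_pos":[[0,0,0],[0,0,0],[0,0,0],[0,0,0],[0,0,0]],"turn":[1,1,1,1,1]}'
python3 -m creep '{"hand":[0,0,0,0,0],"delta_pos":[[0,0,0],[0,0,0],[0,0,0],[0,0,0],[0,0,0]],"turn":[1,1,0,0,0]}'
python3 - <<'E'
from h import *
np.set_printoptions(precision=4,suppress=True)
s=env.get_state();print(s['clock'],s['joint_pos'],s['orientation'])
c=env.read_camera('wrist');save(c,'w2.png')
T=Rq(s['orientation']);
# points of gripper in tool frame
rows=[]
for r in range(225,400,3):
  for k in range(270,372,3):
    if c['depth'][r,k]>0:
      q=T.T@(atdepth(c,(r,k))-s['tcp_pos']); rows.append([r,k,*q*1000])
A=np.array(rows); m=(abs(A[:,2])<40)&(A[:,4]>-60)
np.set_printoptions(precision=1,suppress=True)
B=A[m]
for z0 in range(-60,16,6):
    b=B[(B[:,4]>=z0)&(B[:,4]<z0+6)]
    if len(b): print(z0,len(b),'x',b[:,2].min(),b[:,2].max(),'y',b[:,3].min(),b[:,3].max())
# ring: points z .06-.075
P=np.array([atdepth(c,(r,k)) for r in range(0,200,2) for k in range(200,500,2) if c['depth'][r,k]>0])
Q=P[(P[:,2]>.062)&(P[:,2]<.07)&(np.hypot(P[:,0]-.529,P[:,1]+.0657)<.065)]
print(cv2.minEnclosingCircle((Q[:,:2]*1000).astype(np.float32)),len(Q),Q.max(0)*1000,Q.min(0)*1000)
E
```

```text
clock: 5.57
tcp_pos: [0.4306, -0.0782, 0.1576]
orientation: [-0.0, 0.999, 0.039, 0.0]
wrist_force: [0.6, 0.0, 0.6]
finger_gap: 0.0002
clock: 5.98
tcp_pos: [0.4306, -0.0782, 0.1575]
orientation: [-0.0, 0.999, -0.046, 0.0]
wrist_force: [0.4, -0.8, 0.8]
finger_gap: 0.0
5.9833 [-0.3636  0.0791 -0.3985  1.0931  0.0001  2.8695] [-0.      0.999  -0.0457  0.0001]
-60 100 x -6.027038811267875 14.486943281225214 y -14.69499146587798 17.5685150839228
-54 96 x -11.005045353238714 12.683267907615747 y -8.825618512253307 12.748727819087591
-48 51 x 7.125062357053047 12.07129270693779 y -10.975826504931296 14.968269372269322
-42 66 x 6.978678758529586 12.300072023545232 y -11.41451285983718 15.417601765609664
-36 46 x 7.043597740281201 12.137371976795391 y -10.831751927920298 14.860685708256385
-30 61 x 7.011029110537842 12.1817167431553 y -11.323233086211836 15.474763919777013
-24 27 x 7.252556742853708 12.054834305085526 y -9.245888703173511 13.41129788437954
-18 8 x 11.15056949952605 11.611986616815532 y -4.264942010599943 8.476085956269
((529.17236328125, -68.07843017578125), 53.72677993774414) 3434 [565.6 -14.9  69.5] [ 477.  -120.9   62. ]
```

```bash
ls pics
```

```text
s1.png
s1z.png
side0.png
top0.png
top0z.png
w1.png
w2.png
```

View pics/w2.png

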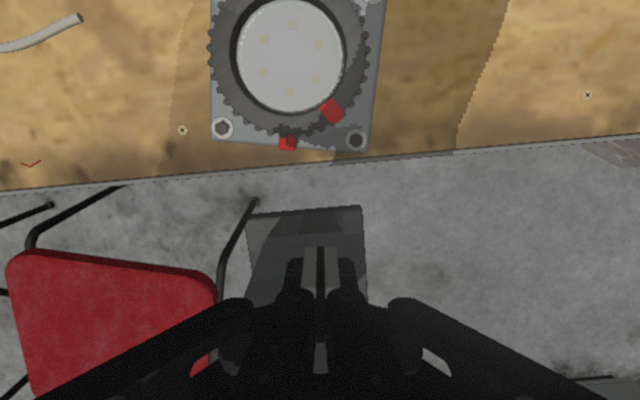

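```bash
python3 - <<'E'
from h import *
np.set_printoptions(precision=1,suppress=True)
s=env.get_state()
c=env.read_camera('wrist')
T=Rq(s['orientation'])
for k in (310,314,320,328,332):
  for r in (240,244,247,250,254,258,264,272,280,285):
    d=c['depth'][r,k]; q=T.T@(atdepth(c,(r,k))-s['tcp_pos'])*1000
    print(k,r,round(float(d),3),q)
E
```

```text
310 240 1.005 [-323.5  -25.7  773.7]
310 244 0.98 [-324.5  -25.   748. ]
310 247 0.149 [ 11.5  -2.5 -18.7]
310 250 0.147 [ 11.3  -2.5 -21.2]
310 254 0.144 [ 11.2  -2.4 -24.7]
310 258 0.139 [ 11.6  -2.3 -29.3]
310 264 0.134 [ 11.5  -2.1 -34.2]
310 272 0.129 [ 11.5  -2.  -40.5]
310 280 0.122 [ 11.9  -1.8 -47. ]
310 285 0.12 [ 11.3  -1.7 -49.4]
314 240 1.002 [-322.7  -14.3  771.8]
314 244 0.974 [-321.9  -13.9  742.1]
314 247 0.0 [  73.4    1.5 -156.1]
314 250 0.147 [ 11.5  -0.8 -21.6]
314 254 0.143 [ 11.6  -0.7 -25.6]
314 258 0.14 [ 11.4  -0.7 -28.9]
314 264 0.135 [ 11.5  -0.6 -34.2]
314 272 0.128 [ 11.8  -0.5 -41.1]
314 280 0.123 [ 11.6  -0.4 -46.4]
314 285 0.12 [ 11.3  -0.4 -49.4]
320 240 0.999 [-321.3    2.6  768.5]
320 244 0.97 [-320.4    2.6  738.6]
320 247 0.149 [ 11.5   1.7 -18.7]
320 250 0.147 [ 11.5   1.7 -21.6]
320 254 0.143 [ 11.6   1.7 -25.6]
320 258 0.139 [ 11.5   1.7 -29.1]
320 264 0.135 [ 11.2   1.7 -33.7]
320 272 0.128 [ 11.7   1.7 -40.9]
320 280 0.123 [ 11.6   1.6 -46.4]
320 285 0.118 [ 12.1   1.6 -50.7]
328 240 0.992 [-318.5   25.   761.8]
328 244 0.968 [-319.6   24.5  736.7]
328 247 0.148 [ 12.    5.  -19.8]
328 250 0.146 [ 11.6   5.  -21.8]
328 254 0.142 [ 12.1   4.9 -26.6]
328 258 0.139 [ 11.5   4.8 -29. ]
328 264 0.135 [ 11.4   4.7 -34. ]
328 272 0.128 [ 11.8   4.5 -41. ]
328 280 0.124 [ 11.    4.4 -45.5]
328 285 0.119 [ 11.7   4.3 -49.9]
332 240 0.989 [-317.5   36.1  759.5]
332 244 0.963 [-317.5   35.2  732. ]
332 247 0.149 [ 11.8   6.7 -19.2]
332 250 0.146 [ 11.7   6.6 -22.2]
332 254 0.143 [ 11.4   6.5 -25.2]
332 258 0.14 [ 11.4   6.4 -28.8]
332 264 0.135 [ 11.4   6.2 -34.1]
332 272 0.128 [ 11.7   6.  -40.8]
332 280 0.122 [ 11.8   5.8 -46.9]
332 285 0.12 [ 11.1   5.7 -49. ]
```

```bash
python3 - <<'E'
from h import *
np.set_printoptions(precision=1,suppress=True)
s=env.get_state(); print(s['clock'],s['tcp_pos']*1000 if hasattr(s['tcp_pos'],'shape') else s['tcp_pos'], s['finger_gap'])
c=env.read_camera('side')
T=Rq(s['orientation'])
for k in (266,268,270):
  for r in range(176,196,2):
    d=c['depth'][r,k]; q=T.T@(atdepth(c,(r,k))-s['tcp_pos'])*1000
    print(k,r,round(float(d),3),q)
K=np.array([[c['fx'],0,c['cx']],[0,c['fy'],c['cy']],[0,0,1]])
Rw=Rq(c['orientation']).T; 
for z in (-18,0,11):
    P=np.array(s['tcp_pos'])+T@np.array([0,0,z/1000])
    print(z,cv2.projectPoints(P.reshape(1,3),cv2.Rodrigues(Rw)[0],-Rw@np.array(c['origin']),K,np.array(c['D'],float))[0].ravel())
p=c['pixels'][150:210,230:310]; cv2.imwrite('pics/s2z.png',cv2.resize(p[:,:,::-1],None,fx=8,fy=8,interpolation=cv2.INTER_NEAREST))
E
```

```text
6.0833 [430.6 -78.2 157.5] -4.562313756575081e-05
266 176 1.001 [-11.1  34.2 -66. ]
266 178 1.01 [-10.5  28.1 -58.6]
266 180 1.029 [ -8.5  12.1 -47. ]
266 182 1.029 [ -9.1  14.1 -42.8]
266 184 1.034 [ -8.9  11.4 -36.5]
266 186 1.043 [ -8.3   4.6 -28.5]
266 188 1.038 [ -9.6  11.9 -26.5]
266 190 1.046 [ -9.1   6.2 -18.8]
266 192 1.05 [ -9.    4.  -12.7]
266 194 1.45 [  41.2 -358.3  155.8]
268 176 1.006 [ -6.   31.1 -64.2]
268 178 1.023 [ -4.2  16.9 -53.5]
268 180 1.03 [ -3.8  12.6 -46.7]
268 182 1.031 [ -4.3  13.6 -42. ]
268 184 1.033 [ -4.5  13.6 -36.9]
268 186 1.036 [ -4.6  12.5 -31.3]
268 188 1.038 [ -4.9  12.4 -26.2]
268 190 1.04 [ -5.2  12.7 -21.1]
268 192 1.049 [ -4.5   6.1 -13. ]
268 194 1.454 [  48.1 -360.2  157.5]
270 176 1.006 [ -1.5  32.  -64.1]
270 178 1.031 [  1.4  10.8 -50.5]
270 180 1.03 [  0.7  13.8 -46.6]
270 182 1.031 [  0.2  15.2 -42.1]
270 184 1.035 [  0.3  13.3 -36.2]
270 186 1.039 [  0.3  11.5 -30.4]
270 188 1.042 [  0.2  10.  -24.5]
270 190 1.044 [ -0.1  10.7 -19.7]
270 192 1.466 [  57.  -372.1  156.4]
270 194 1.456 [  54.8 -360.3  158.4]
-18 [269.3 188.9]
0 [269.7 195.7]
11 [269.9 199.8]
```

View pics/s2z.png

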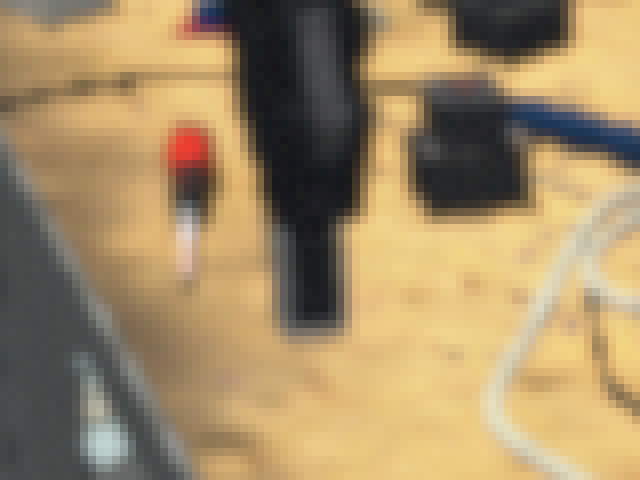

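Both the wrist and side pictures put the visible fingertips 18 mm behind the reported TCP, for example at wrist row 247 and side row about 191. The stated nose length would put them 11 mm ahead. I'll settle it by touch: come in radially at TCP z = 62 mm. That only meets the ring if the tips really are ahead of the TCP.

```bash
python3 -m creep '{"hand":[0,0,0,0,0],"delta_pos":[[-0.0008,-0.0053,0.0239],[-0.0008,-0.0053,0.0239],[-0.0008,-0.0053,0.0239],[-0.0008,-0.0053,0.0239],[-0.0008,-0.0053,0.0239]],"turn":[0,0,0,0,0]}'
python3 -m creep '{"hand":[0,0,0,0,0],"delta_pos":[[0.0106,0,0],[0.0106,0,0],[0.0106,0,0],[0.0034,0,0],[0,0,0]],"turn":[0,0,0,0,0]}'
python3 -m creep '{"hand":[0,0,0,0,0],"delta_pos":[[0.0025,0,0],[0.0025,0,0],[0.0025,0,0],[0,0,0],[0,0,0]],"turn":[0,0,0,0,0]}'
python3 - <<'E'
from h import *
c=env.read_camera('wrist');save(c,'w3.png')
c=env.read_camera('side');p=c['pixels'][180:270,250:370]; cv2.imwrite('pics/s3z.png',cv2.resize(p[:,:,::-1],None,fx=6,fy=6,interpolation=cv2.INTER_CUBIC))
E
```

```text
clock: 6.55
tcp_pos: [0.4294, -0.0566, 0.0612]
orientation: [0.0, 0.999, -0.047, 0.0]
wrist_force: [0.7, 1.1, 1.4]
finger_gap: 0.0002
clock: 6.97
tcp_pos: [0.46, -0.0603, 0.0632]
orientation: [0.0, 0.999, -0.047, 0.002]
wrist_force: [-0.0, -0.2, 0.0]
finger_gap: -0.0001
clock: 7.38
tcp_pos: [0.4633, -0.06, 0.062]
orientation: [-0.0, 0.999, -0.047, 0.0]
wrist_force: [0.2, -0.2, -0.9]
finger_gap: -0.0
```

View pics/w3.png

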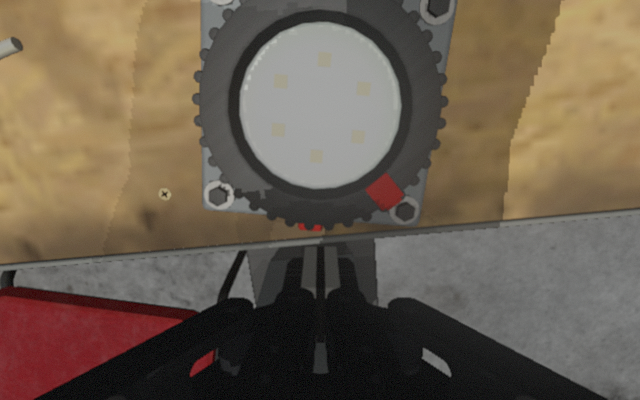

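View pics/s3z.png

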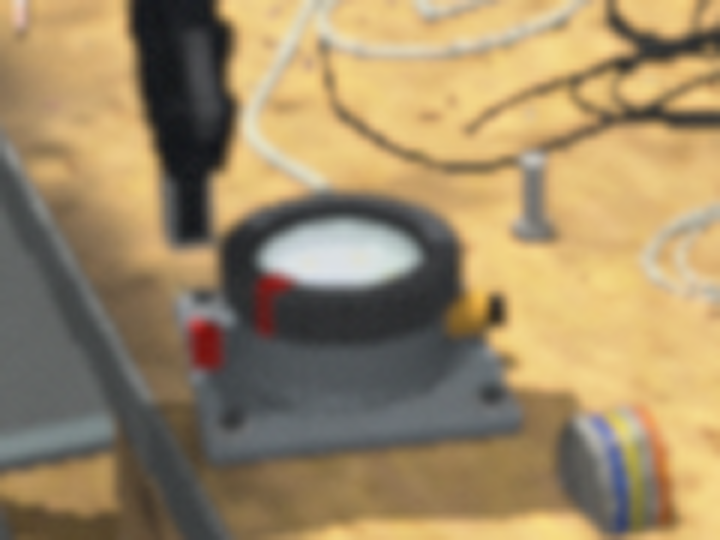

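```bash
python3 -m creep '{"hand":[0,0,0,0,0],"delta_pos":[[0.0025,0,0],[0.0025,0,0],[0.001,0,0],[0,0,0],[0,0,0]],"turn":[0,0,0,0,0]}'
python3 - <<'E'
from h import *
np.set_printoptions(precision=1,suppress=True)
s=env.get_state();c=env.read_camera('wrist');T=Rq(s['orientation'])
for r in (240,243,245,247,249,252,258):
    q=atdepth(c,(r,312)); print(r,q*1000,(T.T@(q-s['tcp_pos']))*1000)
E
```

```text
clock: 7.9
tcp_pos: [0.4682, -0.0605, 0.0618]
orientation: [-0.0, 0.999, -0.047, -0.0]
wrist_force: [-0.0, 0.1, 0.6]
finger_gap: -0.0005
240 [449.1 -55.1   0.3] [-19.5  -3.5  61.5]
243 [445.4 -54.7  -3.3] [-23.2  -3.6  65.1]
245 [445.3 -54.7  -0.1] [-23.3  -3.5  62. ]
247 [480.2 -59.9  81.2] [ 11.9  -1.7 -19.4]
249 [480.4 -60.   83.7] [ 12.1  -1.6 -21.9]
252 [480.  -60.   85.8] [ 11.7  -1.6 -23.9]
258 [480.1 -60.1  91.5] [ 11.8  -1.4 -29.7]
```

No contact with the finger faces 49 mm from the axis, so the tips really are about 18.5 mm behind the reported TCP. Tips at 47 mm therefore need TCP z ≈ 28.5 mm. I'll back off, descend and approach slowly.

```bash
python3 -m creep '{"hand":[0,0,0,0,0],"delta_pos":[[-0.007,0,0],[-0.007,0,0],[0,0,0.0139],[0,0,0.0139],[0,0,0.0139]],"turn":[0,0,0,0,0]}'
python3 -m creep '{"hand":[0,0,0,0,0],"delta_pos":[[0.003,0,0],[0.002,0,0],[0,0,0],[0,0,0],[0,0,0]],"turn":[0,0,0,0,0]}'
python3 -m creep '{"hand":[0,0,0,0,0],"delta_pos":[[0.00125,0,0],[0.00125,0,0],[0,0,0],[0,0,0],[0,0,0]],"turn":[0,0,0,0,0]}'
python3 -m creep '{"hand":[0,0,0,0,0],"delta_pos":[[0.00125,0,0],[0,0,0],[0,0,0],[0,0,0],[0,0,0]],"turn":[0,0,0,0,0]}'
```

```text
clock: 8.37
tcp_pos: [0.4564, -0.0593, 0.0284]
orientation: [0.0, 0.999, -0.047, 0.0]
wrist_force: [-0.5, -0.1, 0.2]
finger_gap: -0.0001
clock: 8.78
tcp_pos: [0.4615, -0.0599, 0.0292]
orientation: [0.0, 0.999, -0.047, 0.001]
wrist_force: [-0.5, -0.6, -0.1]
finger_gap: -0.0
clock: 9.2
tcp_pos: [0.463, -0.06, 0.0285]
orientation: [-0.0, 0.999, -0.047, -0.0]
wrist_force: [0.3, 0.5, 1.0]
finger_gap: 0.0002
clock: 9.62
tcp_pos: [0.464, -0.06, 0.0285]
orientation: [-0.0, 0.999, -0.047, 0.0]
wrist_force: [-0.1, -0.2, 0.2]
finger_gap: -0.0001
```

```bash
python3 -m creep '{"hand":[0,0,0,0,0],"delta_pos":[[0.00125,0,0],[0,0,0],[0,0,0],[0,0,0],[0,0,0]],"turn":[0,0,0,0,0]}'
python3 -m creep '{"hand":[0,0,0,0,0],"delta_pos":[[0.00125,0,0],[0,0,0],[0,0,0],[0,0,0],[0,0,0]],"turn":[0,0,0,0,0]}'
```

```text
clock: 10.03
tcp_pos: [0.4647, -0.0601, 0.0284]
orientation: [-0.0, 0.999, -0.047, -0.0]
wrist_force: [-1.3, 0.2, 1.0]
finger_gap: -0.0006
clock: 10.45
tcp_pos: [0.4648, -0.0601, 0.0283]
orientation: [-0.0, 0.999, -0.047, -0.001]
wrist_force: [-4.3, 0.8, 2.8]
finger_gap: 0.0001
```

```bash
python3 -m creep '{"hand":[0,0,0,0,0],"delta_pos":[[0.0008,0.0068,0],[0.0006,0.0068,0],[0.0003,0.0068,0],[0.0003,0.0068,0],[0.0003,0.0068,0]],"turn":[-1,-1,-1,-1,-1]}'
python3 -m creep '{"hand":[0,0,0,0,0],"delta_pos":[[0.0003,0.0068,0],[0.0003,0.0068,0],[0.0003,0.0068,0],[0.0003,0.0068,0],[0.0003,0.0068,0]],"turn":[-1,-1,-1,-1,-1]}'
cat >> h.py <<'E'
C=np.array([.529,-.066])
def info():
    s=env.get_state();T=Rq(s['orientation']);p=np.array(s['tcp_pos']);f=T.T@np.array(s['wrist_force'])
    d=p[:2]-C; yaw=np.degrees(np.arctan2(T[1,0],T[0,0]))
    phi=np.degrees(np.arctan2(d[1],d[0]))
    print('t%.2f rho%.1f phi%.1f yaw%.1f tool-y-off%.1f z%.1f f_tool %s j6 %.2f'%(s['clock'],np.hypot(*d)*1000,phi%360,yaw%360,(T.T@np.array([*d,0]))[1]*1000,p[2]*1000,np.round(f,1),s['joint_pos'][5]))
def redang(cam='top',zmark=None):
    c=env.read_camera(cam); im=c['pixels']; hsv=cv2.cvtColor(im,cv2.COLOR_RGB2HSV)
    red=(((hsv[:,:,0]<8)|(hsv[:,:,0]>172))&(hsv[:,:,1]>140)&(hsv[:,:,2]>80)).astype(np.uint8)
    n,l,st,ce=cv2.connectedComponentsWithStats(red)
    for i in range(1,n):
        if st[i][4]<5: continue
        loc=ce[i][::-1]; pts=np.array([atdepth(c,x) for x in np.argwhere(l==i) if c['depth'][x[0],x[1]]>0])
        if len(pts)==0: continue
        m=np.median(pts,0)
        d=m[:2]-C
        if np.hypot(*d)>.08: continue
        print(cam,'red',st[i][4],np.round(loc),np.round(m*1000,1),'rad %.1f ang %.1f'%(np.hypot(*d)*1000,np.degrees(np.arctan2(d[1],d[0]))%360))
    return c
E
python3 - <<'E'
from h import *
info(); c=redang(); save(c,'t4.png'); c=redang('wrist'); save(c,'w4.png')
E
```

```text
clock: 10.87
tcp_pos: [0.4681, -0.0873, 0.0284]
orientation: [-0.0, 0.985, 0.172, -0.002]
wrist_force: [-7.2, -1.3, 5.3]
finger_gap: 0.0002
clock: 11.28
tcp_pos: [0.4832, -0.1116, 0.0287]
orientation: [0.001, 0.925, 0.381, -0.002]
wrist_force: [-6.4, -5.0, 4.5]
finger_gap: -0.0002
t11.28 rho64.6 phi224.9 yaw44.8 tool-y-off0.1 z28.7 f_tool [-8.1 -1.  -4.5] j6 1.97
top red 21 [244. 345.] [471.9 -56.9  31.2] rad 57.8 ang 171.0
wrist red 1209 [221. 400.] [ 525.9 -112.5   68.5] rad 46.6 ang 266.2
```

View pics/w4.png

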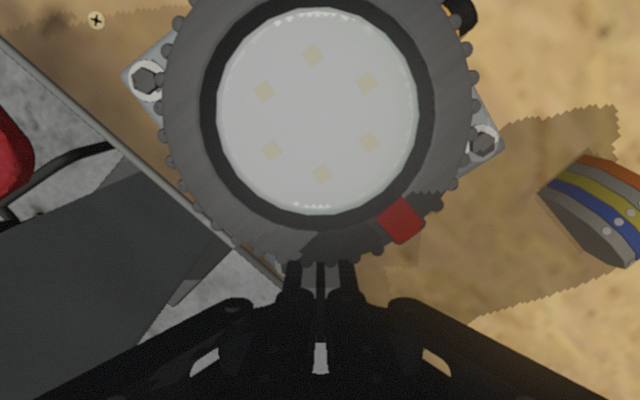

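```bash
python3 -m creep '{"hand":[0,0,0,0,0],"delta_pos":[[0.0003,0.0068,0],[0.0003,0.0068,0],[0.0003,0.0068,0],[0.0003,0.0068,0],[0.0003,0.0068,0]],"turn":[-1,-1,-1,-1,-1]}'
python3 -m creep '{"hand":[0,0,0,0,0],"delta_pos":[[0.0003,0.0068,0],[0.0003,0.0068,0],[0.0003,0.0068,0],[0.0003,0.0068,0],[0.0003,0.0068,0]],"turn":[-1,-1,-1,-1,-1]}'
python3 -c "
from h import *
info()"
python3 -m creep '{"hand":[0,0,0,0,0],"delta_pos":[[0.0003,0.0068,0],[0.0003,0.0068,0],[0.0003,0.0068,0],[0.0003,0.0068,0],[0.0003,0.0068,0]],"turn":[-1,-1,-1,-1,-1]}'
python3 -c "
from h import *
info(); redang('wrist')"
```

```text
clock: 11.8
tcp_pos: [0.5075, -0.1271, 0.0291]
orientation: [0.002, 0.82, 0.572, -0.001]
wrist_force: [-3.1, -5.5, 2.3]
finger_gap: 0.0001
clock: 12.22
tcp_pos: [0.5356, -0.1306, 0.0293]
orientation: [0.002, 0.677, 0.736, -0.0]
wrist_force: [-1.3, -4.1, 2.3]
finger_gap: 0.0005
t12.22 rho65.0 phi275.8 yaw94.7 tool-y-off1.2 z29.3 f_tool [-3.9 -1.6 -2.3] j6 1.10
clock: 12.63
tcp_pos: [0.562, -0.1221, 0.0294]
orientation: [0.002, 0.502, 0.865, -0.0]
wrist_force: [-0.2, -3.3, 1.6]
finger_gap: -0.0002
t12.63 rho65.1 phi300.5 yaw119.8 tool-y-off0.8 z29.4 f_tool [-2.8 -1.8 -1.6] j6 0.70
wrist red 128 [  6. 187.] [464.9 -57.7  32.5] rad 64.6 ang 172.6
wrist red 1258 [221. 400.] [571.2 -83.6  69.3] rad 45.7 ang 337.3
```

```bash
python3 -m creep '{"hand":[0,0,0,0,0],"delta_pos":[[0.0010,0.0068,0],[0.0010,0.0068,0],[0.0003,0.0068,0],[0.0003,0.0068,0],[0.0003,0.0068,0]],"turn":[-1,-1,-1,-1,-1]}'
python3 -c "
from h import *
info()"
python3 -m creep '{"hand":[0,0,0,0,0],"delta_pos":[[0.0003,0.0068,0],[0.0003,0.0068,0],[0.0003,0.0068,0],[0.0003,0.0068,0],[0.0003,0.0068,0]],"turn":[-1,-1,-1,-1,-1]}'
python3 -c "
from h import *
info(); redang('wrist')"
```

```text
clock: 13.1
tcp_pos: [0.5824, -0.1032, 0.0297]
orientation: [0.003, 0.304, 0.953, -0.0]
wrist_force: [4.0, -3.6, 0.8]
finger_gap: 0.0002
t13.10 rho65.1 phi325.2 yaw144.7 tool-y-off0.6 z29.7 f_tool [-5.3 -0.6 -0.7] j6 0.31
clock: 13.52
tcp_pos: [0.5931, -0.0775, 0.0299]
orientation: [0.003, 0.09, 0.996, -0.001]
wrist_force: [3.7, -1.8, 1.3]
finger_gap: -0.0002
t13.52 rho65.2 phi349.9 yaw169.7 tool-y-off0.2 z29.9 f_tool [-4.  -1.1 -1.3] j6 -0.08
wrist red 1256 [223. 400.] [568.6 -46.4  69.7] rad 44.2 ang 26.4
```

```bash
python3 -m creep '{"hand":[0,0,0,0,0],"delta_pos":[[0.0007,0.0068,0],[0.0006,0.0068,0],[0.0003,0.0068,0],[0.0003,0.0068,0],[0.0003,0.0068,0]],"turn":[-1,-1,-1,-1,-1]}'
python3 -c "
from h import *
info()"
python3 -m creep '{"hand":[0,0,0,0,0],"delta_pos":[[0.0003,0.0068,0],[0.0003,0.0068,0],[0.0003,0.0068,0],[0.0003,0.0068,0],[0.0003,0.0068,0]],"turn":[-1,-1,-1,-1,-1]}'
python3 -c "
from h import *
info()"
python3 -m creep '{"hand":[0,0,0,0,0],"delta_pos":[[0.0003,0.0068,0],[0.0003,0.0068,0],[0.0003,0.0068,0],[0.0003,0.0068,0],[0.0003,0.0068,0]],"turn":[-1,-1,-1,-1,-1]}'
python3 -c "
from h import *
info(); redang('wrist')"
```

```text
clock: 13.98
tcp_pos: [0.592, -0.0497, 0.0301]
orientation: [0.004, -0.127, 0.992, -0.001]
wrist_force: [5.3, 0.4, 3.0]
finger_gap: 0.0
t13.98 rho65.1 phi14.5 yaw194.6 tool-y-off-0.2 z30.1 f_tool [-5.3 -1.  -2.9] j6 -0.47
clock: 14.4
tcp_pos: [0.5794, -0.0249, 0.0302]
orientation: [0.004, -0.339, 0.941, -0.001]
wrist_force: [5.2, 1.9, 4.0]
finger_gap: -0.0001
t14.40 rho65.0 phi39.2 yaw219.7 tool-y-off-0.5 z30.2 f_tool [-5.2 -1.9 -4. ] j6 -0.87
clock: 14.82
tcp_pos: [0.5572, -0.0076, 0.03]
orientation: [0.003, -0.535, 0.845, -0.001]
wrist_force: [2.9, 4.8, 4.4]
finger_gap: -0.0002
t14.82 rho64.9 phi64.2 yaw244.7 tool-y-off-0.5 z30.0 f_tool [-5.6 -0.6 -4.4] j6 -1.29
wrist red 56 [ 68. 476.] [464.2 -57.5  32.1] rad 65.3 ang 172.5
wrist red 1237 [225. 400.] [519.5 -24.3  70.5] rad 42.7 ang 102.8
```

```bash
python3 -m creep '{"hand":[0,0,0,0,0],"delta_pos":[[0.0003,0.0068,0],[0.0003,0.0068,0],[0.0003,0.0068,0],[0.0003,0.0068,0],[0.0003,0.0068,0]],"turn":[-1,-1,-1,-1,-1]}'
python3 -c "
from h import *
info()"
python3 -m creep '{"hand":[0,0,0,0,0],"delta_pos":[[0.0003,0.0068,0],[0.0003,0.0068,0],[0.0003,0.0068,0],[0.0003,0.0068,0],[0.0003,0.0068,0]],"turn":[-1,-1,-1,-1,-1]}'
python3 -c "
from h import *
info()"
python3 -m creep '{"hand":[0,0,0,0,0],"delta_pos":[[0.0003,0.0068,0],[0.0003,0.0068,0],[0.0003,0.0068,0],[0.0003,0.0068,0],[0.0003,0.0068,0]],"turn":[-1,-1,-1,-1,-1]}'
python3 -c "
from h import *
info(); redang('wrist')"
```

```text
clock: 15.28
tcp_pos: [0.5296, -0.0013, 0.0295]
orientation: [0.002, -0.705, 0.709, -0.0]
wrist_force: [1.2, 4.5, 3.4]
finger_gap: -0.0002
t15.28 rho64.7 phi89.5 yaw269.7 tool-y-off-0.2 z29.5 f_tool [-4.5 -1.1 -3.4] j6 -1.72
clock: 15.7
tcp_pos: [0.5018, -0.0073, 0.0289]
orientation: [-0.001, 0.842, -0.54, -0.0]
wrist_force: [-0.4, 3.7, 1.4]
finger_gap: 0.0004
t15.70 rho64.7 phi114.9 yaw294.7 tool-y-off0.2 z28.9 f_tool [-3.5 -1.2 -1.4] j6 -2.18
clock: 16.12
tcp_pos: [0.4796, -0.0242, 0.0284]
orientation: [-0.001, 0.939, -0.345, -0.0]
wrist_force: [-0.4, 1.1, -0.2]
finger_gap: 0.0001
t16.12 rho64.7 phi139.7 yaw319.6 tool-y-off0.1 z28.4 f_tool [-1.  -0.6  0.2] j6 -2.66
wrist red 1226 [239. 379.] [486.  -57.5  71.3] rad 43.9 ang 168.9
```

```bash
python3 -m creep '{"hand":[0,0,0,0,0],"delta_pos":[[0.0013,0.0068,0],[0.0009,0.0068,0],[0.0003,0.0068,0],[-0.0125,0,0],[-0.0125,0,0]],"turn":[-1,-1,-1,0,0]}'
python3 -m creep '{"hand":[0,0,0,0,0],"delta_pos":[[-0.005,0,0],[0,0,0],[0,0,0],[0,0,0],[0,0,0]],"turn":[1,1,1,1,1]}'
python3 - <<'E'
from h import *
info(); c=redang('top'); redang('wrist'); p=c['pixels'][185:270,300:420]; cv2.imwrite('pics/t5z.png',cv2.resize(p[:,:,::-1],None,fx=6,fy=6,interpolation=cv2.INTER_CUBIC))
E
```

```text
clock: 16.58
tcp_pos: [0.4541, -0.0306, 0.0285]
orientation: [-0.0, 0.975, -0.223, 0.0]
wrist_force: [-0.3, 0.1, -0.7]
finger_gap: 0.0
clock: 17.0
tcp_pos: [0.45, -0.0282, 0.0286]
orientation: [-0.0, 0.903, -0.43, 0.0]
wrist_force: [-0.2, 0.0, -0.7]
finger_gap: -0.0002
t17.00 rho87.6 phi154.4 yaw309.1 tool-y-off37.5 z28.6 f_tool [-0.1  0.1  0.7] j6 -2.49
wrist red 2053 [170. 317.] [482.2 -66.8  71.1] rad 46.8 ang 181.0
```

View pics/t5z.png

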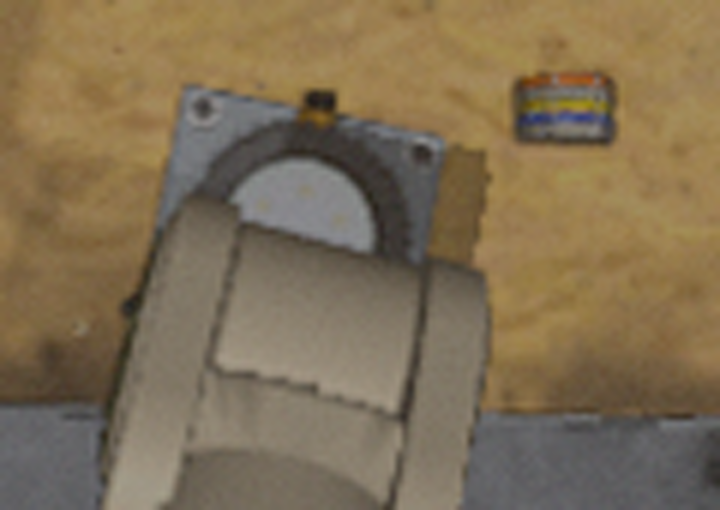

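```bash
python3 -m creep '{"hand":[0,0,0,0,0],"delta_pos":[[0,0,0],[0,0,0],[0,0,0],[0,0,0],[0,0,0]],"turn":[1,1,1,1,1]}' >/dev/null
python3 -m creep '{"hand":[0,0,0,0,0],"delta_pos":[[0,0,0],[0,0,0],[0,0,0],[0,0,0],[0,0,0]],"turn":[1,1,1,1,1]}' >/dev/null
python3 -m creep '{"hand":[0,0,0,0,0],"delta_pos":[[0,0,0],[0,0,0],[0,0,0],[0,0,0],[0,0,0]],"turn":[1,1,1,1,1]}'
python3 -m creep '{"hand":[0,0,0,0,0],"delta_pos":[[0,0,0],[0,0,0],[0,0,0],[0,0,0],[0,0,0]],"turn":[1,1,1,1,1]}' >/dev/null
python3 -m creep '{"hand":[0,0,0,0,0],"delta_pos":[[0,0,0],[0,0,0],[0,0,0],[0,0,0],[0,0,0]],"turn":[1,1,1,1,1]}' >/dev/null
python3 -m creep '{"hand":[0,0,0,0,0],"delta_pos":[[0,0,0],[0,0,0],[0,0,0],[0,0,0],[0,0,0]],"turn":[1,1,1,1,1]}'
python3 -m creep '{"hand":[0,0,0,0,0],"delta_pos":[[0,0,0],[0,0,0],[0,0,0],[0,0,0],[0,0,0]],"turn":[1,1,1,1,1]}' >/dev/null
python3 -m creep '{"hand":[0,0,0,0,0],"delta_pos":[[0,0,0],[0,0,0],[0,0,0],[0,0,0],[0,0,0]],"turn":[1,1,1,1,1]}' >/dev/null
python3 -m creep '{"hand":[0,0,0,0,0],"delta_pos":[[0,0,0],[0,0,0],[0,0,0],[0,0,0],[0,0,0]],"turn":[1,1,1,1,1]}'
python3 -m creep '{"hand":[0,0,0,0,0],"delta_pos":[[0,0,0],[0,0,0],[0,0,0],[0,0,0],[0,0,0]],"turn":[1,1,1,1,1]}' >/dev/null
python3 -m creep '{"hand":[0,0,0,0,0],"delta_pos":[[0,0,0],[0,0,0],[0,0,0],[0,0,0],[0,0,0]],"turn":[1,1,1,1,1]}' >/dev/null
python3 -m creep '{"hand":[0,0,0,0,0],"delta_pos":[[0,0,0],[0,0,0],[0,0,0],[0,0,0],[0,0,0]],"turn":[1,1,1,1,1]}'
python3 -c "
from h import *
info(); redang('wrist')"
```

```text
clock: 18.35
tcp_pos: [0.4502, -0.0285, 0.0285]
orientation: [0.0, -0.457, 0.89, 0.0]
wrist_force: [-0.6, -0.2, -0.0]
finger_gap: 0.0002
clock: 19.6
tcp_pos: [0.4502, -0.0285, 0.0285]
orientation: [0.0, 0.179, 0.984, 0.0]
wrist_force: [0.3, -0.6, -0.0]
finger_gap: -0.0001
clock: 20.85
tcp_pos: [0.4502, -0.0285, 0.0285]
orientation: [0.0, 0.741, 0.671, 0.0]
wrist_force: [-1.0, 0.2, -0.7]
finger_gap: 0.0002
clock: 22.1
tcp_pos: [0.4502, -0.0285, 0.0285]
orientation: [-0.0, 0.997, 0.081, 0.0]
wrist_force: [-0.5, 0.6, -0.8]
finger_gap: 0.0
t22.10 rho87.3 phi154.5 yaw9.3 tool-y-off-49.8 z28.5 f_tool [-0.4 -0.7  0.8] j6 2.74
wrist red 1276 [232. 446.] [484.6 -68.3  71.6] rad 44.5 ang 183.0
wrist red 216 [233. 381.] [466.1 -57.   32.4] rad 63.6 ang 171.9
```

```bash
python3 -m creep '{"hand":[0,0,0,0,0],"delta_pos":[[0,0,0],[0,0,0],[0,0,0],[0,0.0184,0],[0,0.0184,0]],"turn":[1,1,1,0,0]}'
python3 -m creep '{"hand":[0,0,0,0,0],"delta_pos":[[0.0064,0,0],[0.0064,0,0],[0.005,0,0],[0.004,0,0],[0.002,0,0]],"turn":[0,0,0,0,0]}'
python3 -c "
from h import *
info(); redang('wrist')"
```

```text
clock: 22.57
tcp_pos: [0.4475, -0.0577, 0.0285]
orientation: [-0.0, 0.999, -0.046, 0.0]
wrist_force: [-0.1, -0.8, 0.4]
finger_gap: 0.0002
clock: 22.98
tcp_pos: [0.4647, -0.0592, 0.028]
orientation: [-0.0, 0.999, -0.047, -0.002]
wrist_force: [-8.8, -0.4, 6.5]
finger_gap: 0.0001
t22.98 rho64.6 phi173.9 yaw354.6 tool-y-off-0.8 z28.0 f_tool [-8.7  1.2 -6.5] j6 2.94
wrist red 1153 [252. 336.] [484.9 -68.3  71.4] rad 44.1 ang 183.0
```

Firm contact at 8.7 N. Starting the second stroke.

```bash
python3 -m creep '{"hand":[0,0,0,0,0],"delta_pos":[[0.0003,0.0068,0],[0.0003,0.0068,0],[0.0003,0.0068,0],[0.0003,0.0068,0],[0.0003,0.0068,0]],"turn":[-1,-1,-1,-1,-1]}'
python3 -c "
from h import *
info()"
python3 -m creep '{"hand":[0,0,0,0,0],"delta_pos":[[0.00035,0.0068,0],[0.00035,0.0068,0],[0.00035,0.0068,0],[0.00035,0.0068,0],[0.00035,0.0068,0]],"turn":[-1,-1,-1,-1,-1]}'
python3 -c "
from h import *
info()"
python3 -m creep '{"hand":[0,0,0,0,0],"delta_pos":[[0.0005,0.0068,0],[0.0005,0.0068,0],[0.00035,0.0068,0],[0.00035,0.0068,0],[0.00035,0.0068,0]],"turn":[-1,-1,-1,-1,-1]}'
python3 -c "
from h import *
info(); redang('wrist')"
```

```text
clock: 23.45
tcp_pos: [0.4674, -0.0859, 0.028]
orientation: [-0.001, 0.985, 0.173, -0.003]
wrist_force: [-7.4, -0.6, 5.6]
finger_gap: -0.0
t23.45 rho64.7 phi197.9 yaw19.9 tool-y-off-2.2 z28.0 f_tool [-7.1 -2.  -5.6] j6 2.44
clock: 23.87
tcp_pos: [0.4818, -0.1103, 0.0283]
orientation: [0.0, 0.924, 0.381, -0.003]
wrist_force: [-10.0, -6.2, 6.7]
finger_gap: 0.0002
t23.87 rho64.8 phi223.2 yaw44.8 tool-y-off-1.9 z28.3 f_tool [-11.5  -2.6  -6.6] j6 1.97
clock: 24.28
tcp_pos: [0.5067, -0.1268, 0.0288]
orientation: [0.002, 0.82, 0.572, -0.003]
wrist_force: [-5.5, -10.9, 3.9]
finger_gap: 0.0
t24.28 rho64.8 phi249.8 yaw69.7 tool-y-off0.1 z28.8 f_tool [-12.1  -1.4  -3.8] j6 1.53
wrist red 1198 [253. 335.] [ 518.7 -111.    72.4] rad 46.1 ang 257.1
```

```bash
python3 -m creep '{"hand":[0,0,0,0,0],"delta_pos":[[0.0002,0.0068,0],[0.0002,0.0068,0],[0.0003,0.0068,0],[0.0003,0.0068,0],[0.0003,0.0068,0]],"turn":[-1,-1,-1,-1,-1]}'
python3 -c "
from h import *
info()"
python3 -m creep '{"hand":[0,0,0,0,0],"delta_pos":[[0.0003,0.0068,0],[0.0003,0.0068,0],[0.0003,0.0068,0],[0.0003,0.0068,0],[0.0003,0.0068,0]],"turn":[-1,-1,-1,-1,-1]}'
python3 -c "
from h import *
info()"
python3 -m creep '{"hand":[0,0,0,0,0],"delta_pos":[[0.0005,0.0068,0],[0.0005,0.0068,0],[0.00035,0.0068,0],[0.00035,0.0068,0],[0.00035,0.0068,0]],"turn":[-1,-1,-1,-1,-1]}'
python3 -c "
from h import *
info(); redang('wrist')"
```

```text
clock: 24.75
tcp_pos: [0.5358, -0.1306, 0.0292]
orientation: [0.003, 0.677, 0.736, -0.002]
wrist_force: [-1.2, -8.9, 1.1]
finger_gap: -0.0001
t24.75 rho64.9 phi276.0 yaw94.8 tool-y-off1.4 z29.2 f_tool [-8.8 -2.  -1. ] j6 1.11
clock: 25.17
tcp_pos: [0.5627, -0.1217, 0.0295]
orientation: [0.003, 0.501, 0.865, -0.001]
wrist_force: [1.9, -5.3, 1.9]
finger_gap: 0.0001
t25.17 rho65.1 phi301.2 yaw119.8 tool-y-off1.6 z29.5 f_tool [-5.5 -1.  -1.9] j6 0.70
clock: 25.58
tcp_pos: [0.5831, -0.1024, 0.0297]
orientation: [0.003, 0.302, 0.953, -0.001]
wrist_force: [2.9, -3.2, 2.5]
finger_gap: -0.0
t25.58 rho65.2 phi326.0 yaw144.8 tool-y-off1.4 z29.7 f_tool [-4.3 -1.  -2.5] j6 0.31
wrist red 1261 [252. 334.] [569.2 -88.4  73.2] rad 46.0 ang 330.9
```

```bash
python3 -m creep '{"hand":[0,0,0,0,0],"delta_pos":[[0.0009,0.0068,0],[0.0007,0.0068,0],[0.00035,0.0068,0],[0.00035,0.0068,0],[0.00035,0.0068,0]],"turn":[-1,-1,-1,-1,-1]}'
python3 -c "
from h import *
info()"
python3 -m creep '{"hand":[0,0,0,0,0],"delta_pos":[[0.0005,0.0068,0],[0.0004,0.0068,0],[0.0004,0.0068,0],[0.0004,0.0068,0],[0.0004,0.0068,0]],"turn":[-1,-1,-1,-1,-1]}'
python3 -c "
from h import *
info()"
python3 -m creep '{"hand":[0,0,0,0,0],"delta_pos":[[0.0004,0.0068,0],[0.0004,0.0068,0],[0.0004,0.0068,0],[0.0004,0.0068,0],[0.0004,0.0068,0]],"turn":[-1,-1,-1,-1,-1]}'
python3 -c "
from h import *
info(); redang('wrist')"
```

```text
clock: 26.05
tcp_pos: [0.5934, -0.0765, 0.03]
orientation: [0.003, 0.089, 0.996, -0.001]
wrist_force: [4.2, -2.2, 3.4]
finger_gap: -0.0001
t26.05 rho65.2 phi350.7 yaw169.7 tool-y-off1.1 z30.0 f_tool [-4.5 -1.4 -3.4] j6 -0.08
clock: 26.47
tcp_pos: [0.5918, -0.0486, 0.0301]
orientation: [0.003, -0.129, 0.992, -0.001]
wrist_force: [5.2, -1.0, 4.9]
finger_gap: -0.0004
t26.47 rho65.2 phi15.5 yaw194.8 tool-y-off0.8 z30.1 f_tool [-4.8 -2.2 -4.9] j6 -0.48
clock: 26.88
tcp_pos: [0.5786, -0.024, 0.03]
orientation: [0.003, -0.34, 0.94, -0.001]
wrist_force: [4.7, 2.0, 2.9]
finger_gap: 0.0001
t26.88 rho65.0 phi40.2 yaw219.8 tool-y-off0.5 z30.0 f_tool [-4.9 -1.5 -2.9] j6 -0.88
wrist red 23 [ 11. 455.] [465.1 -51.7  32.6] rad 65.4 ang 167.4
wrist red 1219 [252. 334.] [559.9 -35.3  73.9] rad 43.6 ang 44.8
```

```bash
python3 -m creep '{"hand":[0,0,0,0,0],"delta_pos":[[0.0005,0.0068,0],[0.0004,0.0068,0],[0.0004,0.0068,0],[0.0004,0.0068,0],[0.0004,0.0068,0]],"turn":[-1,-1,-1,-1,-1]}'
python3 -c "
from h import *
info()"
python3 -m creep '{"hand":[0,0,0,0,0],"delta_pos":[[0.0005,0.0068,0],[0.0005,0.0068,0],[0.0004,0.0068,0],[0.0004,0.0068,0],[0.0004,0.0068,0]],"turn":[-1,-1,-1,-1,-1]}'
python3 -c "
from h import *
info()"
python3 -m creep '{"hand":[0,0,0,0,0],"delta_pos":[[0.0005,0.0068,0],[0.0005,0.0068,0],[0.0004,0.0068,0],[0.0004,0.0068,0],[0.0004,0.0068,0]],"turn":[-1,-1,-1,-1,-1]}'
python3 -c "
from h import *
info(); redang('wrist')"
```

```text
clock: 27.35
tcp_pos: [0.5562, -0.0071, 0.0298]
orientation: [0.003, -0.536, 0.844, -0.0]
wrist_force: [3.4, 4.2, 4.9]
finger_gap: 0.0
t27.35 rho64.9 phi65.2 yaw244.8 tool-y-off0.4 z29.8 f_tool [-5.3 -1.3 -4.9] j6 -1.29
clock: 27.77
tcp_pos: [0.5284, -0.0012, 0.0293]
orientation: [0.002, -0.706, 0.708, 0.0]
wrist_force: [2.0, 5.1, 3.9]
finger_gap: 0.0001
t27.77 rho64.8 phi90.5 yaw269.8 tool-y-off0.7 z29.3 f_tool [-5.1 -2.  -3.9] j6 -1.72
clock: 28.18
tcp_pos: [0.5006, -0.0078, 0.0286]
orientation: [-0.001, 0.843, -0.539, -0.001]
wrist_force: [0.1, 4.0, 1.8]
finger_gap: -0.0001
t28.18 rho64.7 phi116.0 yaw294.8 tool-y-off1.3 z28.6 f_tool [-3.6 -1.8 -1.8] j6 -2.18
wrist red 1237 [255. 330.] [506.3 -29.7  74.8] rad 42.8 ang 122.0
```

```bash
python3 -m creep '{"hand":[0,0,0,0,0],"delta_pos":[[0.0011,0.0068,0],[0.0009,0.0068,0],[0.0006,0.0068,0],[0.0005,0.0068,0],[0.0005,0.0068,0]],"turn":[-1,-1,-1,-1,-1]}'
python3 -c "
from h import *
info(); c=redang('wrist'); save(c,'w6.png')"
```

```text
clock: 28.65
tcp_pos: [0.4785, -0.0255, 0.0282]
orientation: [-0.001, 0.939, -0.344, -0.002]
wrist_force: [-2.6, 4.3, 4.1]
finger_gap: 0.0001
t28.65 rho64.7 phi141.2 yaw319.7 tool-y-off1.7 z28.2 f_tool [-4.8 -1.6 -4.1] j6 -2.66
wrist red 1241 [256. 328.] [492.7 -42.6  75.1] rad 43.2 ang 147.2
```

View pics/w6.png

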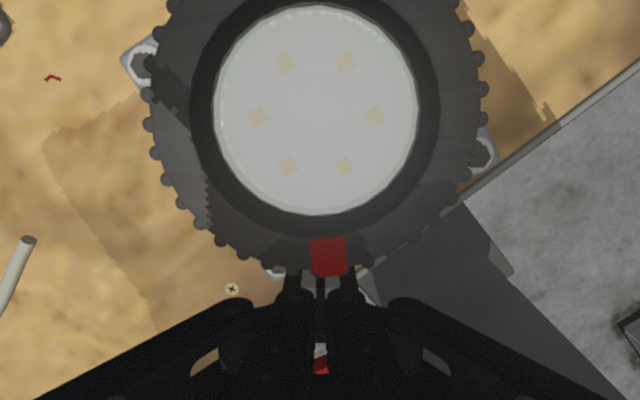

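```bash
python3 -m creep '{"hand":[0,0,0,0,0],"delta_pos":[[0.0009,0.0068,0],[0.0006,0.0068,0],[0.0005,0.0068,0],[0.0003,0.0068,0],[0,0,0]],"turn":[-1,-1,-1,0,0]}'
python3 -c "
from h import *
info(); c=redang('wrist'); save(c,'w7.png')"
```

```text
clock: 29.12
tcp_pos: [0.4675, -0.0458, 0.0279]
orientation: [-0.0, 0.975, -0.222, -0.002]
wrist_force: [-5.7, 1.2, 4.3]
finger_gap: -0.0002
t29.12 rho64.8 phi161.9 yaw334.3 tool-y-off8.5 z27.9 f_tool [-5.6  1.4 -4.3] j6 -2.96
wrist red 1245 [256. 325.] [486.  -58.2  75.3] rad 43.8 ang 169.7
```

View pics/w7.png

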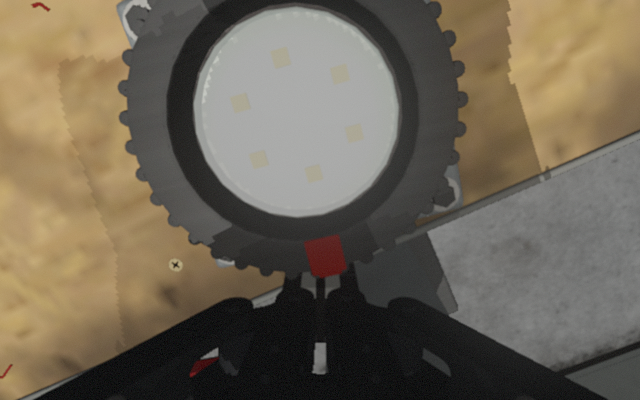

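```bash
python3 -m creep '{"hand":[0,0,0,0,0],"delta_pos":[[-0.01,0,0],[-0.015,0,0],[-0.01,0,-0.03],[0,0,-0.04],[0,0,-0.04]],"turn":[0,0,0,0,0]}'
python3 -m creep '{"hand":[0,0,0,0,0],"delta_pos":[[-0.0192,-0.0254,0],[-0.0192,-0.0254,0],[-0.0192,-0.0254,0],[-0.0192,-0.0254,0],[-0.0192,-0.0254,0]],"turn":[0,0,0,0,0]}'
python3 -m creep '{"hand":[0,0,0,0,0],"delta_pos":[[-0.0192,-0.0254,0],[-0.0192,-0.0254,0],[-0.0192,-0.0254,0],[-0.0192,-0.0254,0],[-0.0192,-0.0254,0]],"turn":[0,0,0,0,0]}'
python3 - <<'E'
from h import *
info(); c=redang('top'); p=c['pixels'][185:270,300:420]; cv2.imwrite('pics/t8z.png',cv2.resize(p[:,:,::-1],None,fx=6,fy=6,interpolation=cv2.INTER_CUBIC))
c=redang('side');p=c['pixels'][190:270,250:370]; cv2.imwrite('pics/s8z.png',cv2.resize(p[:,:,::-1],None,fx=6,fy=6,interpolation=cv2.INTER_CUBIC))
E
```

```text
clock: 29.58
tcp_pos: [0.4429, -0.0336, 0.1166]
orientation: [-0.0, 0.975, -0.221, -0.002]
wrist_force: [1.3, -0.3, -0.5]
finger_gap: 0.0
clock: 30.0
tcp_pos: [0.4186, 0.0915, 0.1166]
orientation: [-0.0, 0.975, -0.222, 0.0]
wrist_force: [0.1, 0.3, 0.1]
finger_gap: -0.0
clock: 30.42
tcp_pos: [0.3926, 0.2164, 0.1165]
orientation: [-0.0, 0.975, -0.222, 0.0]
wrist_force: [0.4, 0.4, -0.1]
finger_gap: 0.0
t30.42 rho313.6 phi115.8 yaw334.4 tool-y-off-195.8 z116.5 f_tool [ 0.2 -0.5  0.1] j6 -2.37
top red 45 [242. 345.] [477.7 -56.3  58.6] rad 52.2 ang 169.3
side red 15 [219. 289.] [482.6 -55.7  74. ] rad 47.5 ang 167.5
side red 27 [237. 284.] [466.3 -60.7  26.6] rad 62.9 ang 175.1
```

View pics/t8z.png

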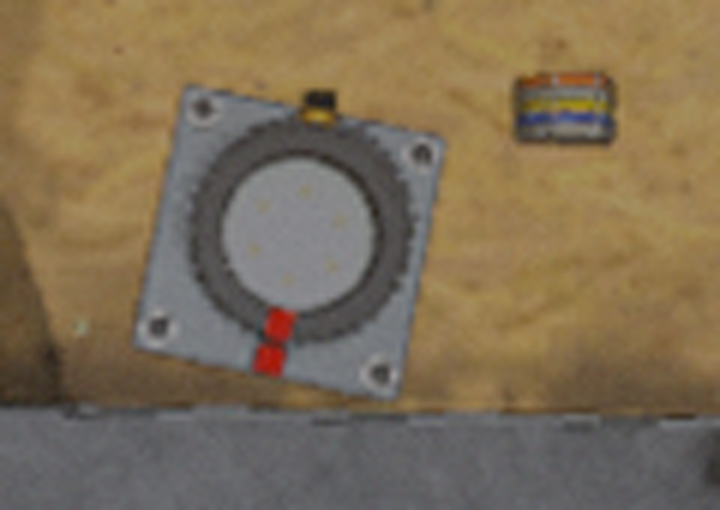

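View pics/s8z.png

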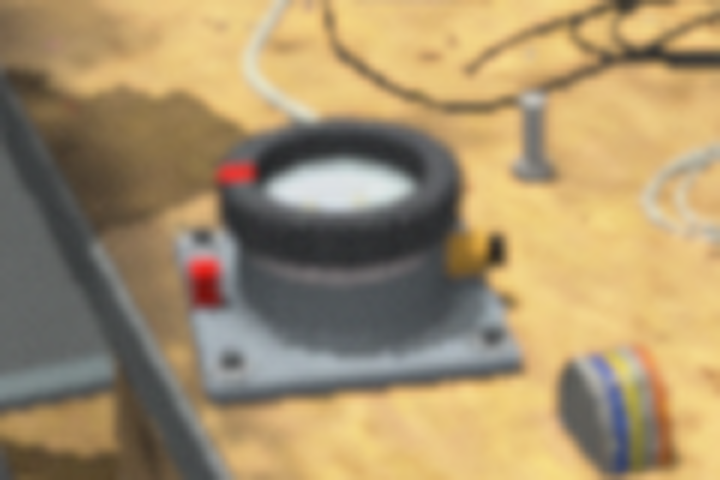

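```bash
python3 - <<'E'
from h import *
def z(u,v): return ((v+0.0)/6+185-.4,(u)/6+300-.4)
c=env.read_camera('top')
ang=lambda p,q:np.degrees(np.arctan2(p[1]-q[1],p[0]-q[0]))%360
# ring top-face centre by outer circle from depth
P=np.array([atdepth(c,(r,k)) for r in range(195,260) for k in range(310,395) if c['depth'][r,k]>0])
Q=P[(P[:,2]>.069)&(P[:,2]<.085)&(np.hypot(*(P[:,:2]-C).T)<.065)]
(cc,rr)=cv2.minEnclosingCircle((Q[:,:2]*1000).astype(np.float32)); print(cc,rr,np.median(Q[:,2]))
hsv=cv2.cvtColor(c['pixels'],cv2.COLOR_RGB2HSV)
red=((hsv[:,:,0]<8)|(hsv[:,:,0]>172))&(hsv[:,:,1]>140)&(hsv[:,:,2]>80)
L=[x for x in np.argwhere(red) if 230<x[0]<255 and 330<x[1]<365]
for lo,hi,zz in((.06,.09,.074),(.02,.045,.032)):
    S=np.array([x for x in L if lo<atdepth(c,x)[2]<hi]); p=atz(c,S.mean(0),zz)
    print(len(S),S.mean(0),p*1000,ang(p,C),ang(p,np.array(cc)/1000))
# plate corners order: tl,tr,br,bl in zoom
K=[atz(c,z(*q),.012) for q in((188,87),(441,138),(400,398),(135,345))]
K=np.array(K)[:,:2]; print(K*1000, K.mean(0))
front=(K[2]+K[3])/2; back=(K[0]+K[1])/2; print('pointer dir from plate',ang(front,back))
for t in ('ring_mark','pointer','ring_centre'):
  for n in('top','side'):
    if n=='side': c2=env.read_camera('side')
    else: c2=c; env.read_camera('top')
    f=env.pinpoint(n,t)
    if f: p=atz(c2,f[0]['location'],dict(ring_mark=.074,pointer=.032,ring_centre=.054)[t]); print(t,n,round(f[0]['score'],2),np.round(p*1000,1),ang(p,C))
E
```

```text
(529.3546142578125, -65.52715301513672) 53.853050231933594 0.07352074901513395
23 [238.95652174 346.13043478] [485.08072625 -56.91699175  74.        ] 168.31530727038293 168.9947761100175
19 [244.89473684 344.57894737] [469.43076336 -55.89812198  32.        ] 170.37522599124102 170.87130351520628
[[ 606.38231639  -14.24510194]
 [ 583.56809776 -141.92196935]
 [ 453.49250254 -122.0963898 ]
 [ 476.67881733    9.56544883]] [ 0.53003043 -0.0671745 ]
pointer dir from plate 170.4648137462976
ring_mark top 0.71 [483.9 -58.3  74. ] 170.26517941983624
ring_mark side 0.67 [467.2 -57.8  74. ] 172.42691700387175
pointer top 0.64 [479.8 -52.9  32. ] 165.0668410374013
pointer side 0.76 [468.6 -52.4  32. ] 167.3227314366663
ring_centre top 0.93 [531.5 -72.5  54. ] 290.9997994644038
ring_centre side 0.76 [540.2 -58.2  54. ] 34.89595334566176
```

```bash
python3 - <<'E'
from h import *
c=env.read_camera('top'); save(c,'t9.png')
a=cv2.imread('pics/top0.png').astype(int); b=c['pixels'][:,:,::-1].astype(int)
for n,(r,k) in dict(hex_bolt=(180,320),terminal=(204,393),tape=(222,459),driver=(231,184),contactor=(190,189),blue=(162,426)).items():
    print(n, abs(a-b)[r-10:r+11,k-14:k+15].mean().round(2))
info(); env.hand_in()
E
```

```text
hex_bolt 2.2
terminal 2.31
tape 2.96
driver 2.58
contactor 2.92
blue 2.41
t31.22 rho311.8 phi115.8 yaw334.5 tool-y-off-195.2 z116.6 f_tool [-0.1  0.6 -0.2] j6 -2.38
the job is handed in; nothing more can be done
```

The ring is loosened two full turns, with its mark in line with the pointer. The job was handed in at 31.2 s; no verdict was reported.

**What I did:** I pressed the shut fingers on the rim at 1 to 12 N, mostly 4 to 9 N. Two counter-clockwise passes of about 340° each carried the ring from about 0.77 rad, past the first meeting, to the second. I unwound the wrist clear of the ring between the passes, then took the hand about 0.3 m away.

**Last checks:**
- **Alignment:** in the top camera the mark stands at 168.3 to 169.0° and the pointer at 170.4 to 170.9°. That puts the ring about 2° short of exact alignment, at a joint value of about 12.53 rad.
- **Turns:** the ring's top reads 73.5 mm against the 74 mm expected after two turns, which agrees with the rotation I tracked.
- **Loose things:** the picture patches around all six match the first picture to within noise.
- **Contact:** the wrist force is zero within noise, and at no point did the fingers reach over the ring as far as the glass.

**What disagreed:**
- **Fingertip position:** the stated nose length puts the fingertips 11 mm ahead of the TCP. Both cameras and a touch test showed them about 18.5 mm behind it, so I used the measured value.
- **Networks:** `pinpoint` put the pointer 3 to 5° away from my red-pixel and base-plate measurement, and it was 7 to 14 mm off on `ring_centre`. I relied on depth and colour instead. Its own mark and pointer readings differ by about 5°, which is still well inside 17°.
- **Wrist camera:** it read about 2 mm sideways, roughly 2° at the rim.

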